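Lock the blue sample panel in its spray jig

ROBOT

A 7-joint arm with a two-finger parallel gripper is mounted at the origin on the work surface. World frame = base frame: x ahead of the robot, y to its left, z up, the work surface at z = 0. Lengths are in m, angles in rad, forces in N, time in s.
With the tool pointing down it reaches from about 0.4 to 0.9 m from the base axis. Payload 5.6 kg.
Tool frame: the origin (TCP) lies midway between the tips of the shut fingers; the grasp point (between the pads) lies 19 mm behind it; z points along the fingers, y is the line along which they close (so a half turn about z gives the same grasp; the last joint's range is limited). The gripper opens to 92 mm and grips with 3 to 60 N. Pads are 20 mm wide; open, the fingers measure 128 mm over their backs; the gripper's body (75 mm by 189 mm) begins 69 mm behind the grasp point.
Start: joints at [-1.194, 0.468, -0.012, 1.603, 0.006, 1.071, -0.056], TCP at [0.265, 0.594, 0.215] pointing down, gripper open.
Joint ranges: [-2.53, 2.53], [-0.31, 2.02], [-1.57, 1.55], [0.28, 2.44], [-1.29, 4.43], [0.15, 1.84], [-2.92, 2.92]. Speed limits (rad/s): [2.57, 2.57, 3.14, 3.14, 3.14, 3.14, 3.14].

INTERFACE

Orientations are given as a 3x3 rotation matrix whose columns are the frame's x, y, z axes.
In Python, from station import env, effector, solver, viewer, workorder, search_frame, tip_of gives the robot as it stands. Calls block until the motion is done:
- env.reach(position, orientation): joint-space move of the TCP to a pose.
- env.movel(position, frame=None, rate=0.15): straight line of the TCP; frame=None keeps the orientation; rate is the mean speed in m/s.
- env.goto_joints(angles): joint-space move.
- effector.release() and effector.grasp(squeeze=None): open the fingers fully, or close them until they stop; squeeze is the grip in N (None keeps the last).
- env.pause(seconds).
- solver.inverse_kinematics(position, orientation): joint angles nearest the present ones, or None.
- env.sense(): the state.
- viewer.read_camera(name): name is "scene" or "top"; returns (picture, depth): 480x640x3 uint8, red, green, blue; 480x640 float32, m along the optical axis (not along the pixel's ray), 0 where there is no reading.
- viewer.camera_info(name): a dict with "intrinsics" (3x3 intrinsics, pixels), "dist_coeffs" ([k1, k2, p1, p2, k3] as OpenCV has them; the pictures are not rectified), "eye" and "rotation" of the camera in the world. Camera axes: x right, y up, looking along -z (the intrinsics and any distortion apply to the point x, -y, -z); pixel columns grow to the right and rows downward; lengths in m; the calibration is good to about 2 mm. A picture is of the moment at which its call begins. camera_info takes no time and is no camera call.
A pose or a line that the arm cannot do raises env.PlanningError and nothing moves.
- workorder.finish_job(): hands the job in; it is judged then, once.
Trained networks look in the newest picture that a camera, given by its name, has taken for a name from the list of things; names that differ only in an ending like _2 or _b are one class to them, and where a whole thing is asked for, a point or a joint stands for the part that bears it (a point fixed in the world has none). Each returns a list of dicts, best first, with "score" (0 to 1); they miss things now and then, are a little off and sometimes report something else, mostly with a low value. They report only what shows in the picture. A call takes as long as a camera call.
- search_frame(camera, name): "at" ([x, y, z] in m, in world coordinates, good to about 4 mm: the middle of the surface that is visible of it).
- tip_of(camera, name): "at" ([x, y, z] in m, in world coordinates, good to about 4 mm: a listed point, or the origin of a listed thing).
The state is a dict: "t": time; "joint_positions": joint angles; "joint_velocities": joint speeds; "tau": joint torques, N m; "ee_pos": TCP position; "tcp_rot": TCP orientation; "wrist_force": force on the tool from outside, world axes, zero at the start; "moment": the same for the moment, N m; "gripper_width": finger opening in m; "grasp_force": force on a finger pad.
Only numpy, scipy, OpenCV 4.12 (cv2) and the standard library are available. Lean on these libraries where they do the work, as an engineer would, in place of code of your own. Each camera call takes 0.05 s, during which the arm holds its last target. There are 200 camera calls.

TASK

Two painted sample panels lie in aluminium spray jigs. On the jig with the blue panel, screw the lever bolt clockwise by its upright lever until it is snug, with the lever still standing up; then fold that lever all the way down onto its yellow rest. Do not touch the jig with the red panel, and let go at the end.

Things in the scene. Friction and masses are not known exactly. Their poses are not given: they have to be found in the camera images.
- blue_lever (a point): Lever of the jig with the BLUE panel: black handle, 13 mm thick (y) x 18 mm wide (x), at first upright on the vertical bolt's axis, hinge 50 mm and free end 125 mm above the table. Point: mid-section, 55 mm from the hinge, 20 mm below the end. z: to the free end; x: the way it folds (yellow-striped), level while upright; y: along the hinge pin; pinch it across y to turn the bolt.
- blue_bolt (a joint): Turn of the blue jig's bolt about its vertical axis, rad, clockwise from above. Starts at 0 to 0.5; at 1.4 it is snug on a hard stop, the lever's striped side then facing the yellow rest. Friction of 0.12 N m holds it where left; it sinks 1.4 mm per rad. Bolt head: 30 mm across, top 40 mm above the table, on a dark clamp bar (165 x 30 mm, top at 30 mm).
- blue_fold (a joint): Fold of the blue jig's lever, rad: 0 upright (start, a stop), 1.57 lying level over its yellow rest. Folds only to its striped side; friction of 0.12 N m holds it at any angle (2 N at its end moves it). The rest is 24 mm square on the clamp bar, top 39 mm above the table, centre 66 mm from the bolt's axis; the folded lever's upper side is 57 mm above the table.
- red_jig: The twin jig with a RED panel, to be left untouched. Both jigs are fixed to the table: plate 170 mm square, 12 mm thick, panel on top. Origin: centre of the plate's underside. Its lever bolt stands 50 mm from there along its -x, amid its clamp bar, which runs along y with the yellow rest at +y; the lever's end is 125 mm above the table.

How it is judged:
On the way:
1. the blue jig's bolt is turned until snug, its lever still standing (value of joint blue_bolt above 1.2 rad and value of joint blue_fold below 0.4 rad), for 0.2 s.
At the end, for the whole second after the job is handed in: The blue jig's bolt is snug (within 0.2 rad of its stop at 1.4) and its lever is folded down onto the rest (within 0.18 rad of fully folded, 1.57) (value of joint blue_bolt above 1.2 rad and value of joint blue_fold above 1.39 rad); the robot touches nothing.
It fails at once if the jig with the red panel is touched (more than 2 N) (contact force between red_jig and the fingers above 2 N or contact force between red_jig and the arm above 2 N).
It also fails if it takes over 43 s, if anything falls off the work surface, if the arm or the gripper's body presses on something with over 40 N, if the wrist force passes 120 N, or if a joint passes its speed limit or range.

## Working session

There is one attempt and no reset: what is moved stays moved. The work goes in short steps, each a Python script; the robot and the scene stay as the last script left them, time stands still between calls to the robot, and variables do not carry over. Pictures are saved under pics/ and viewed, at most 10 in all, crops included, and the job is handed in when it is done.

```bash
mkdir -p pics; ls
python3 - <<'E'
from station import *
import cv2, numpy as np
for c in ("scene","top"):
    p,d=viewer.read_camera(c); cv2.imwrite(f"pics/{c}0.png",p[:,:,::-1]); np.save(f"pics/{c}0.npy",d)
    i=viewer.camera_info(c); print(c,np.round(i["eye"],3).tolist(),np.round(i["rotation"],3).tolist(),np.round(i["intrinsics"],1).tolist(),i["dist_coeffs"])
    for n in ("blue_lever","red_jig","blue_bolt"):
        for f in (search_frame,tip_of):
            try: print(n,f.__name__,[(np.round(r["at"],3).tolist(),round(r["score"],2)) for r in f(c,n)])
            except Exception as e: print(n,f.__name__,e)
print(env.sense()["t"])
E
```

```text
pics
scene [0.96, -0.108, 0.769] [[0.223, -0.824, 0.521], [0.975, 0.197, -0.106], [-0.015, 0.531, 0.847]] [[476.6, 0.0, 320.7], [0.0, 476.6, 225.8], [0.0, 0.0, 1.0]] [-0.07607828  0.          0.          0.          0.        ]
blue_lever call [([0.474, -0.222, 0.097], 0.81)]
blue_lever call [([0.466, -0.222, 0.103], 0.83)]
red_jig call [([0.6, 0.195, 0.02], 0.84)]
red_jig call [([0.594, 0.208, 0.001], 0.86)]
blue_bolt call [([0.476, -0.221, 0.074], 0.88)]
blue_bolt call it knows: blue_lever, red_jig
top [0.399, -0.018, 1.051] [[-0.006, 0.991, -0.136], [-1.0, -0.009, -0.02], [-0.021, 0.136, 0.99]] [[544.8, 0.0, 312.2], [0.0, 544.8, 245.5], [0.0, 0.0, 1.0]] [-0.04585947  0.          0.          0.          0.        ]
blue_lever call [([0.47, -0.222, 0.118], 0.65)]
blue_lever call [([0.47, -0.224, 0.103], 0.54)]
red_jig call [([0.594, 0.206, 0.016], 0.74)]
red_jig call []
blue_bolt call [([0.467, -0.219, 0.118], 0.69), ([0.467, -0.217, 0.076], 0.51)]
blue_bolt call it knows: blue_lever, red_jig
0.6
```

View pics/scene0.png

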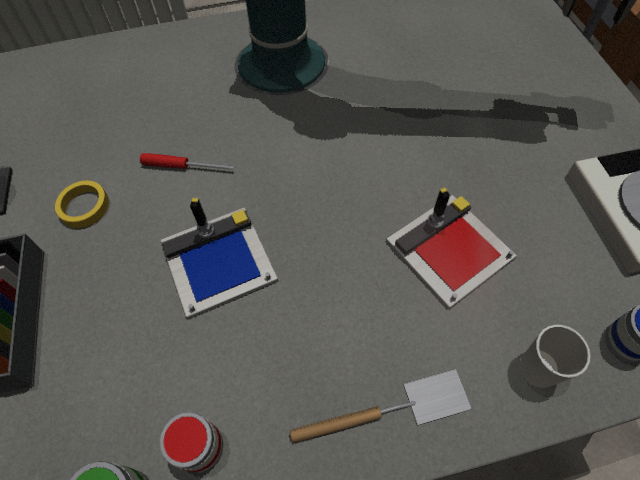

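View pics/top0.png

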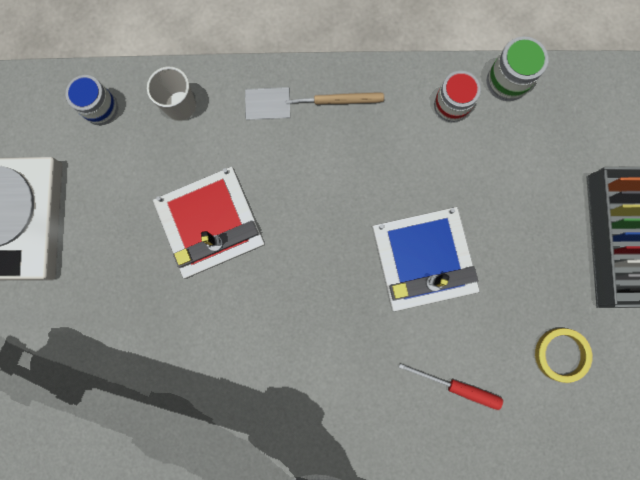

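The blue jig is lower right in the top view, with its bolt at about (436,283) and its rest at (400,291). The red jig is on the left. Next I'll measure the bar direction and zoom in on the lever.

```bash
cat > h.py <<'E'
import numpy as np, cv2
from station import *
def pix2z(c,uv,z):
    i=viewer.camera_info(c); R=np.array(i["rotation"]); e=np.array(i["eye"])
    p=cv2.undistortPoints(np.array([[uv]],float),np.array(i["intrinsics"]),np.array(i["dist_coeffs"]))[0,0]
    r=R@np.array([p[0],-p[1],-1]); return e+r*(z-e[2])/r[2]
def yellow(img,box,minA=4):
    x0,y0,x1,y1=box; h=cv2.cvtColor(img[y0:y1,x0:x1],cv2.COLOR_BGR2HSV)
    m=cv2.inRange(h,(20,120,90),(35,255,255)); n,l,s,ce=cv2.connectedComponentsWithStats(m)
    return [(s[k,4],ce[k]+[x0,y0]) for k in range(1,n) if s[k,4]>=minA]
E
python3 - <<'E'
from h import *
for c,b in (("scene",(150,170,290,260)),("top",(370,240,490,320))):
    im=cv2.imread(f"pics/{c}0.png")
    for a,ce in yellow(im,b): print(c,a,ce.round(1),pix2z(c,ce,.039).round(4),pix2z(c,ce,.11).round(4),pix2z(c,ce,.125).round(4))
a=cv2.imread("pics/scene0.png")[185:255,155:255]; b=cv2.imread("pics/top0.png")[250:320,385:485]
cv2.imwrite("pics/z.png",np.vstack([cv2.resize(x,None,fx=4,fy=4,interpolation=cv2.INTER_CUBIC) for x in (a,b)]))
E
```

```text
scene 24 [194.5 199.5] [ 0.3984 -0.2351  0.039 ] [ 0.453  -0.2227  0.11  ] [ 0.4646 -0.2201  0.125 ]
scene 142 [239.1 216.5] [ 0.4565 -0.1574  0.039 ] [ 0.5055 -0.1525  0.11  ] [ 0.5158 -0.1515  0.125 ]
top 21 [441.6 282.7] [ 0.4666 -0.237   0.039 ] [ 0.4618 -0.2216  0.11  ] [ 0.4608 -0.2184  0.125 ]
top 4 [445.5 280.2] [ 0.471  -0.2444  0.039 ] [ 0.4659 -0.2285  0.11  ] [ 0.4649 -0.2251  0.125 ]
```

View pics/z.png

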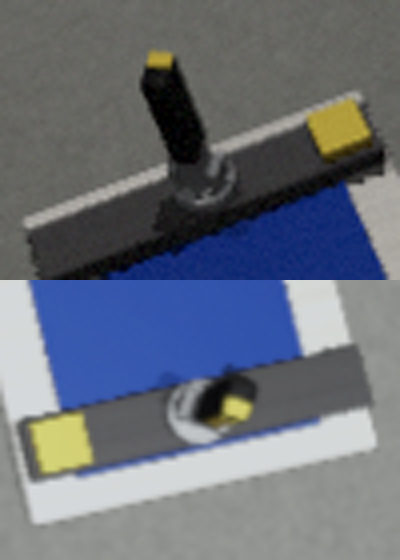

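The lever's striped side faces about -x, and the bolt axis is near (0.468,-0.221). The rest bears about 100° from it, at 65 mm against the listed 66 mm, so the measurements agree. Next I'll check IK for both grasp choices over the whole turn, then hover.

```bash
cat >> h.py <<'E'
from math import *
B=np.array([0.468,-0.221]); D=np.array([0.4565,-0.1574])-B; YAW=atan2(D[1],D[0]); D/=np.hypot(*D)
def rot(lx,flip):  # tool down, tool y along the lever's y
    a=lx+pi/2+(pi if flip else 0); y=np.array([cos(a),sin(a),0]); z=np.array([0,0,-1.]); return np.column_stack([np.cross(y,z),y,z])
E
python3 - <<'E'
from h import *
print(degrees(YAW))
for f in (0,1):
    for b in (.25,1.5):
        q=solver.inverse_kinematics([*B,.09],rot(YAW+1.4-b,f)); print(f,b,None if q is None else np.round(q,2))
print(env.sense()["t"])
E
```

```text
100.24934268643372
0 0.25 [-0.47  0.72  1.16  2.07 -0.85  0.94 -0.65]
0 1.5 [-0.55  0.89  1.34  2.07 -1.02  1.1  -1.75]
1 0.25 [-0.04  0.45  0.51  2.05 -0.33  0.72  2.01]
1 1.5 [-0.32  0.56  0.89  2.06 -0.62  0.8   1.03]
0.6
```

Run:
```python
from h import *
q=list(env.sense()["joint_positions"]); q[0]=0.44; q[1]-=.15; env.goto_joints(q)
s=env.sense(); print(s["t"],np.round(s["ee_pos"],3))
for f in (0,1):
    for b in (.25,1.5):
        q=solver.inverse_kinematics([*B,.09],rot(YAW+1.4-b,f)); print(f,b,None if q is None else np.round(q,2))
```

```text
3.9333 [ 0.582 -0.304  0.313]
0 0.25 [ 0.25  0.42  0.16  2.03 -0.1   0.7  -1.35]
0 1.5 [ 0.08  0.43  0.36  2.04 -0.23  0.71 -2.47]
1 0.25 [ 0.62  0.44 -0.3   2.01  0.2   0.72  1.53]
1 1.5 [ 0.47  0.43 -0.11  2.02  0.07  0.7   0.39]
```

Flip=1 gives comfortable joint angles throughout the turn. I'll hover, descend, pinch, and read back what I get.

Run:
```python
from h import *
R=rot(YAW+1.4-.25,1)
env.reach([*B,.20],R)
env.movel([*B,.088],rate=.1)
s=env.sense(); print(s["t"],np.round(s["ee_pos"],4),np.round(s["wrist_force"],1))
effector.grasp(35); env.pause(.3)
s=env.sense(); print(s["t"],s["gripper_width"],s["grasp_force"],np.round(s["wrist_force"],1),np.round(s["moment"],2))
for c in ("scene","top"):
    p,d=viewer.read_camera(c); cv2.imwrite(f"pics/{c}1.png",p[:,:,::-1])
    print(c,[(np.round(r["at"],3).tolist(),round(r["score"],2)) for r in tip_of(c,"blue_lever")])
a=cv2.imread("pics/scene1.png")[140:290,120:320]; cv2.imwrite("pics/z1.png",cv2.resize(a,None,fx=3,fy=3))
```

```text
6.6667 [ 0.4685 -0.2212  0.0886] [ 0.  -0.5 -0.8]
8.15 0.012730222176300607 34.987428188323975 [-0.4 -4.2  0.5] [-1.48  0.16 -0.1 ]
scene [([0.466, -0.226, 0.1], 0.63)]
top []
```

View pics/z1.png

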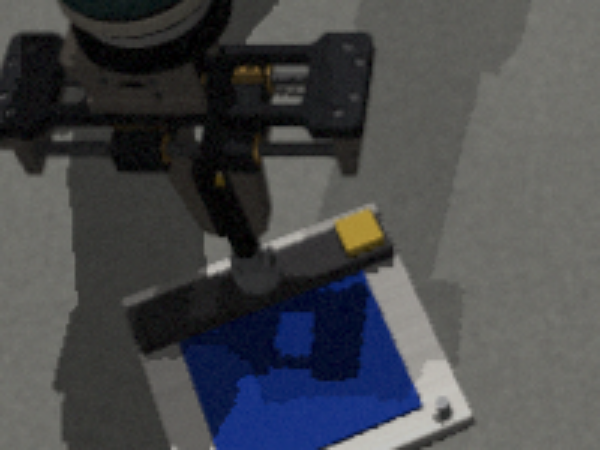

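The view shows the lever between the fingers, and the 12.7 mm opening means they are flat on its 13 mm faces. Now I'll turn it clockwise, sinking as it goes.

Run:
```python
from h import *
B=B+[0,-.001]
for b in np.arange(.45,1.56,.18):
    env.reach([*B,.088-.0014*(b-.25)],rot(YAW+1.4-b,1)); s=env.sense()
    print(round(b,2),round(s["t"],2),np.round(s["wrist_force"],1),np.round(s["moment"],2),round(s["gripper_width"],4),np.round(s["tcp_rot"][:2,1] if hasattr(s["tcp_rot"],'shape') else 0,3))
```

```text
0.45 8.63 [-1.4 -2.8  1.6] [-1.07  0.32 -0.1 ] 0.0126 [0.424 0.906]
0.63 8.91 [-1.  -4.3  2.8] [-1.03  0.35 -0.13] 0.0129 [0.577 0.816]
0.81 9.18 [-1.8 -4.2  3. ] [-0.93  0.33 -0.11] 0.0124 [0.714 0.701]
0.99 9.46 [-1.  -3.8  3.4] [-0.88  0.32 -0.1 ] 0.0126 [0.827 0.562]
1.17 9.73 [ 0.2 -2.6  3.4] [-0.77  0.1  -0.16] 0.0128 [0.914 0.405]
1.35 10.01 [ 0.3 -2.   2.6] [-0.68 -0.06 -0.09] 0.0133 [0.972 0.235]
1.53 10.28 [ 0.  -1.3  5.3] [-0.38  0.08  0.75] 0.0144 [0.998 0.06 ]
```

The moment rose from 0.1 to 0.75 N m, which is the hard stop. I'll release, retreat, and push the lever over in an arc with the fingers shut.

Run:
```python
from h import *
B=B+[0,-.001]
env.pause(.3); R=rot(YAW,1); env.reach([*B,.0864],R)
effector.release(); env.movel([*B,.165])
P=lambda d,z:[*(B+D*d),z]
env.movel(P(-.05,.165)); effector.grasp(5)
p,d=viewer.read_camera("top"); cv2.imwrite("pics/top2.png",p[:,:,::-1])
p,d=viewer.read_camera("scene"); cv2.imwrite("pics/scene2.png",p[:,:,::-1])
print([(np.round(r["at"],3).tolist(),round(r["score"],2)) for r in tip_of("scene","blue_lever")])
for a,ce in yellow(cv2.imread("pics/scene2.png"),(150,170,290,260)): print(a,ce.round(1),pix2z("scene",ce,.12).round(4))
env.movel(P(-.05,.108),rate=.12)
s=env.sense(); print(s["t"],np.round(s["ee_pos"],4),np.round(s["wrist_force"],1),s["gripper_width"])
a=cv2.imread("pics/scene2.png")[140:290,120:320]; cv2.imwrite("pics/z2.png",cv2.resize(a,None,fx=3,fy=3))
```

```text
[([0.468, -0.225, 0.099], 0.69)]
21 [196.9 201.5] [ 0.4659 -0.2173  0.12  ]
146 [239.2 216.5] [ 0.5124 -0.1518  0.12  ]
15.325 [ 0.4772 -0.2713  0.1083] [0.6 0.1 0.2] 0.00018001700526532911
```

View pics/z2.png

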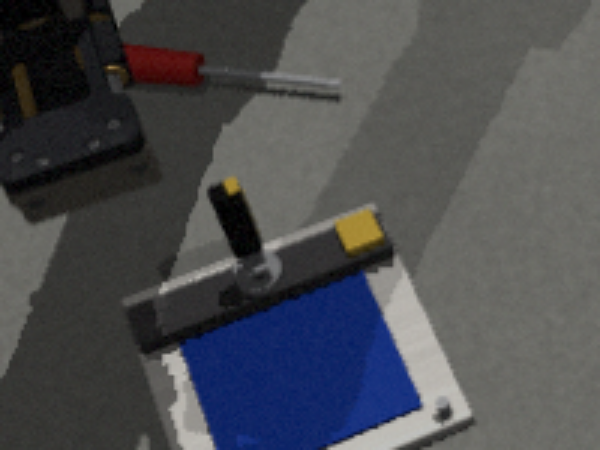

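The lever is free and upright, and its yellow stripe faces the rest. Now I'll fold it.

Run:
```python
from h import *
B=B+[0,-.002]; P=lambda d,z:[*(B+D*d),z]
r=.058; zh=.0485
for i,th in enumerate(np.r_[0:1.57:9j]):
    o=.009+.010*cos(th)-(.001 if th>1.5 else 0)
    env.movel(P(r*sin(th)-o*cos(th),zh+r*cos(th)+o*sin(th)),rate=.06); s=env.sense()
    print(round(th,2),round(s["t"],2),np.round(s["ee_pos"],4),np.round(s["wrist_force"],1))
env.movel(P(r,.16)); env.movel(P(r-.15,.2),rate=.25); effector.release()
p,d=viewer.read_camera("scene"); cv2.imwrite("pics/scene3.png",p[:,:,::-1])
print(env.sense()["t"],[(np.round(q["at"],3).tolist(),round(q["score"],2)) for q in tip_of("scene","blue_lever")])
a=cv2.imread("pics/scene3.png")[140:290,120:320]; cv2.imwrite("pics/z3.png",cv2.resize(a,None,fx=3,fy=3))
```

```text
0.0 15.97 [ 0.4714 -0.2415  0.1066] [ 0.7 -0.6  0.1]
0.2 16.32 [ 0.4692 -0.2295  0.1091] [-0.4  0.3  0.9]
0.39 16.68 [ 0.467  -0.217   0.1091] [-0.4  0.4 -0.3]
0.59 17.05 [ 0.4647 -0.2047  0.1062] [-0.5 -0.6 -0.1]
0.78 17.42 [ 0.4625 -0.1931  0.1007] [-0.3 -0.2  0.1]
0.98 17.78 [ 0.4606 -0.1829  0.0925] [-0.8 -0.2 -0.7]
1.18 18.16 [ 0.459  -0.1746  0.0821] [ 0.1 -0.4 -0.1]
1.37 18.53 [ 0.4579 -0.1687  0.0701] [ 0.6  0.5 -0.1]
1.57 18.93 [ 0.4581 -0.166   0.0565] [0.4 0.1 5.4]
21.9667 [([0.458, -0.169, 0.047], 0.69)]
```

View pics/z3.png

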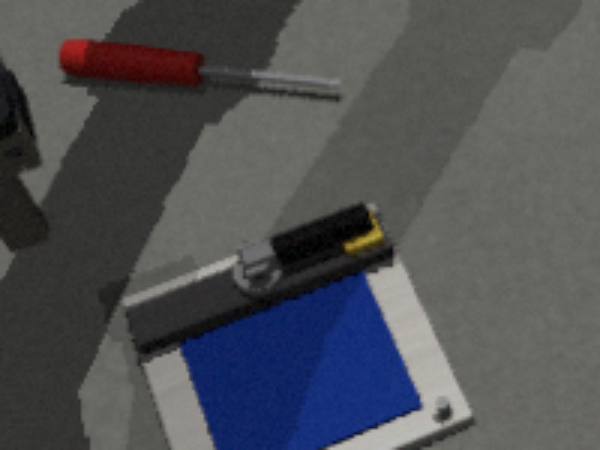

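The lever lies on its rest, in line with the bar. Its point reads (0.458,-0.169,0.047), as expected, and the gripper is clear.

```bash
python3 -c "
from station import *
print(workorder.finish_job())"
```

```text
the job is handed in; nothing more can be done
None
```

I turned the blue jig's bolt until it hit its stop with the lever still upright, folded the lever down onto its yellow rest, let go and handed the job in at about 22 s; I did not touch the red jig, and no verdict came back.

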